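# Push the bronze filter disc out of its holder

## Robot

A 6-joint arm with a two-finger parallel gripper is mounted at the origin on the work surface. World frame = base frame: x ahead of the robot, y to its left, z up, the work surface at z = 0. Lengths are in m, angles in rad, forces in N, time in s.
With the tool pointing down it reaches from about 0.35 to 1 m from the base axis. Payload 7.1 kg.
Tool frame: the origin (TCP) lies between the finger pads; the fingertips stand 22 mm ahead of it and the grasp point (between the pads) lies 3 mm ahead of it; x points along the fingers, y is the direction in which the jaws open and shut, and the axes are right-handed (so a half turn about x gives the same grasp; the last joint's range is limited). The gripper opens to 85 mm and grips with 20 to 120 N. Pads are 22 mm wide; open, the fingers measure 114 mm over their backs; the gripper's body (76 mm by 85 mm) begins 54 mm behind the grasp point. The pads swing forward as they close: fully open they stand 13 mm farther back than shut.
Start: joints at [-1.329, 0.423, 1.63, -0, 1.089, -0.019], TCP at [0.161, -0.604, 0.253] pointing down, gripper open.
Joint ranges: [-3, 3], [-0.9, 2.11], [0.09, 2.58], [-1.31, 4.45], [0.11, 2.69], [-2.54, 2.54]. Speed limits (rad/s): [2.39, 2.39, 3.01, 3.14, 3.14, 3.14].

## Interface

Orientations are given as a rotation vector (axis times angle).
In Python, from rig import manip gives the robot as it stands. The module is installed in compiled form; this text tells all that it offers. Calls block until the motion is done:
- manip.move_to(position, orientation): joint-space move of the TCP to a pose.
- manip.servo_line(position, orientation=None, rate=0.15): straight line of the TCP; orientation=None keeps the orientation; rate is the mean speed in m/s.
- manip.set_joints(angles): joint-space move.
- manip.command_gripper(opening, f_grip=None): finger opening in m; f_grip is the grip in N (None keeps the last); returns when the fingers have stopped.
- manip.hold(seconds).
- manip.solve_ik(position, orientation): joint angles nearest the present ones, or None.
- manip.camera(name): name is "scene" or "side" or "wrist"; returns a dict with "image" (480x640x3 uint8, red, green, blue), "fx", "fy", "cx", "cy" (pixels), "cam_to_world" (4x4, takes a point from camera to world coordinates); the wrist camera has in their place "mount" (4x4, takes a point from camera to tool coordinates, whose origin is the TCP and whose axes are the tool frame's). Camera axes: x right, y down, z forward; pixel columns grow to the right and rows downward; lengths in m; the calibration is good to about 2 mm. The wrist camera is an equidistant fisheye: a pixel r from the principal point sees the ray r / f radians off the axis. A picture is of the moment at which its call begins: read the wrist's pose just before it. There is no depth.
A pose or a line that the arm cannot do raises manip.IKError and nothing moves.
- manip.sign_off(): hands the job in, once; it reports no verdict.
Readings, each from a call of its own:
- manip.get_time(): time.
- manip.get_joint_positions(): joint angles.
- manip.get_joint_vel(): joint speeds.
- manip.get_tau(): joint torques, N m.
- manip.get_position(): TCP position.
- manip.get_ee_rot(): TCP orientation.
- manip.get_contact_force(): force on the tool from outside, world axes, zero at the start.
- manip.get_torque(): the same for the moment, N m.
- manip.get_width(): finger opening in m.
Only numpy, scipy, OpenCV 4.12 (cv2) and the standard library are available. Lean on these libraries where they do the work, as an engineer would, in place of code of your own. Each camera call takes 0.05 s, during which the arm holds its last target. There are 200 camera calls.

## Task

Take the black filter holder that carries the bronze disc and lower it upright over the push-out post until the ring rests on the plate and the disc stands free on the post. Then lift the disc off from above and lay it flat in the shallow blue tray beside the post, leaving the empty ring on the plate around the post. Leave the other holder, with the white disc, where it is.

Things in the scene. Friction and masses are not known exactly. Their poses are not given: they have to be found in the camera images.
- holder_center (a point): Centre of the loose black ring (holder) with the bronze disc in it, 12 mm above its underside; z up. Outside diameter 60 mm, height 24 mm; grip it across the outside. Bore 48 mm, with a lip at the bottom, 4 mm thick, leaving a 36 mm hole. About 0.12 kg; stands on the table.
- disc_center (a point): Centre of the loose bronze (copper-coloured) disc, 44 mm diameter, 9 mm thick, z up, about 0.08 kg. It starts on the lip inside the holder, its top 11 mm below the ring's top and 2 mm of play all round, so it cannot be gripped until pushed up from below.
- station: Fixed aluminium plate, 140 (x) by 315 mm (y), 8 mm thick. Origin: under the post's axis, at table height; z up. Steel post, 22 mm diameter, flat top 50 mm above the table; with the ring down on the plate (ring top at 32 mm) the disc lies on the post, 50 to 59 mm up. Blue tray centred at x=0, y=+170 mm in this frame, inside 120 (x) by 130 mm (y), floor 8 and rim 18 mm above the table.
- spare_center (a point): Centre of the second, identical black holder ring, 12 mm above its underside; it carries a white disc and is to be left alone.
Things that resemble listed ones, but are neither listed nor needed, are in the scene too. There is more than one size of the part that bears disc_center; the job needs the smallest.

How it is judged:
On the way:
1. the ring is down on the plate around the post and the disc stands free on top of the post (horizontal distance between holder_center and station below 0.015 m and z of holder_center in the frame of station below 0.03 m and z of disc_center in the frame of holder_center above 0.022 m and horizontal distance between disc_center and station below 0.018 m), for 0.2 s.
At the end, for the whole second after the job is handed in: The bronze disc lies flat (within 10 degrees) on the floor of the tray, anywhere inside its rim, either face up; the empty ring stands upright (within 10 degrees) on the plate around the post, its axis within 15 mm of the post's; the other holder is within 20 mm of its start (x of disc_center in the frame of station between -0.045 and 0.045 m and y of disc_center in the frame of station between 0.12 and 0.22 m and z of disc_center in the frame of station below 0.018 m and (angle between disc_center's own z axis and vertical below 0.18 rad or angle between disc_center's own z axis and vertical above 2.96 rad) and horizontal distance between holder_center and station below 0.015 m and z of holder_center in the frame of station below 0.026 m and angle between holder_center's own z axis and vertical below 0.18 rad and distance of spare_center from where it was at the start of the episode below 0.02 m); the robot touches nothing.
It fails at once if the holder with the white disc is moved by more than 20 mm (distance of spare_center from where it was at the start of the episode above 0.02 m).
It also fails if it takes over 56 s, if anything falls off the work surface, if the arm or the gripper's body presses on something with over 40 N, if the wrist force passes 120 N, or if a joint passes its speed limit or range.

## Working session

There is one attempt and no reset: what is moved stays moved. The work goes in short steps, each a Python script; the robot and the scene stay as the last script left them, time stands still between calls to the robot, and variables do not carry over. Pictures are saved under pics/ and viewed, about 8 in all and at most 12, crops included, and the job is handed in when it is done.

```bash
mkdir -p pics; cat > h.py <<'E'
import numpy as np, cv2
from rig import manip as m
from scipy.spatial.transform import Rotation as R
def save(name,fn):
    c=m.camera(name); np.savez('pics/'+fn+'.npz',**c); cv2.imwrite('pics/'+fn+'.png',c['image'][:,:,::-1]); return c
def ray(c,u,v):
    d=np.array([(u-c['cx'])/c['fx'],(v-c['cy'])/c['fy'],1]); T=np.array(c['cam_to_world']); return T[:3,3],T[:3,:3]@d
def onz(c,u,v,z):
    o,d=ray(c,u,v); return o+d*(z-o[2])/d[2]
def proj(c,p):
    T=np.linalg.inv(c['cam_to_world']); q=T[:3,:3]@p+T[:3,3]; return np.array([c['fx']*q[0]/q[2]+c['cx'],c['fy']*q[1]/q[2]+c['cy']])
E
python3 - <<'E'
from h import *
for n in('scene','side'):
    c=save(n,n+'0'); print(n,c['fx'],c['cx'],c['cy'],np.round(c['cam_to_world'],3).tolist())
print(m.get_ee_rot(),m.get_time(),m.get_width())
E
```

```text
scene 450.014685899278 319.1018117876846 239.19164359143082 [[-0.676, 0.545, -0.496, 0.944], [0.737, 0.485, -0.471, 0.241], [-0.016, -0.684, -0.73, 0.554], [0.0, 0.0, 0.0, 1.0]]
side 529.2735469831794 316.8725013775621 239.55506530757876 [[0.996, -0.069, 0.061, 0.523], [-0.092, -0.779, 0.62, -0.643], [0.004, -0.623, -0.782, 0.732], [0.0, 0.0, 0.0, 1.0]]
[ 2.08268274  0.27468598 -2.08305286] 0.1 0.08532760240839826
```

View pics/scene0.png

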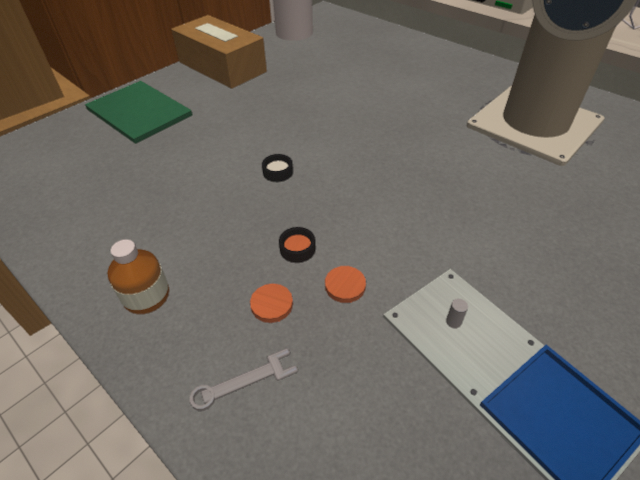

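View pics/side0.png

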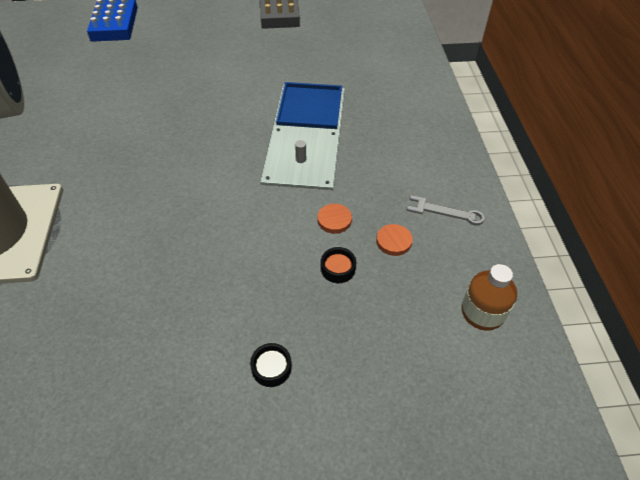

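Candidates in the scene view:
- Ring with a bronze disc at (297,244), which is the wanted one.
- Ring with a white disc at (277,167), the spare.
- Bare orange discs at (271,302) and (345,284), larger decoys.

In the side view these are at (338,265), (271,364), and (394,240) and (335,218). The post is at (457,313) in the scene view and (300,151) in the side view.

```bash
cat > meas.py <<'E'
from h import *
from scipy.optimize import least_squares
def hullc(c,x,y,r,z0,z1):
    a=np.linspace(0,6.283,60)
    P=np.array([proj(c,np.array([x+r*np.cos(t),y+r*np.sin(t),z])) for z in(z0,z1) for t in a],np.float32)
    h=cv2.convexHull(P); M=cv2.moments(h); return np.array([M['m10'],M['m01']])/M['m00'],M['m00']
def meas(c,u,v,r,z0,z1,fn,w=26):
    s=c['image'].astype(int); k=fn(s).astype(np.uint8)
    b=np.zeros_like(k); b[v-w:v+w,u-w:u+w]=k[v-w:v+w,u-w:u+w]
    n,l,st,ce=cv2.connectedComponentsWithStats(b); i=1+np.argmax(st[1:,4])
    h=cv2.convexHull(cv2.findContours((l==i).astype(np.uint8),0,1)[0][0]); M=cv2.moments(h); q=np.array([M['m10'],M['m01']])/M['m00']
    p0=onz(c,u,v,z1)[:2]
    s=least_squares(lambda p:hullc(c,*p,r,z0,z1)[0]-q,p0)
    return s.x.round(4),round(M['m00']),round(hullc(c,*s.x,r,z0,z1)[1])
E
python3 - <<'E'
from meas import *
C={n:dict(np.load(f'pics/{n}0.npz')) for n in('scene','side')}
blk=lambda s:s.max(2)<50; org=lambda s:(s[:,:,0]>s[:,:,2]+80); blu=lambda s:(s[:,:,2]>s[:,:,0]+50)
for n,hp,sp,d1,d2 in(('scene',(297,244),(277,167),(271,302),(345,284)),('side',(338,265),(271,364),(394,240),(335,218))):
    c=C[n]
    print(n,'holder',meas(c,*hp,.03,0,.024,blk),'spare',meas(c,*sp,.03,0,.024,blk))
    print(' disc in holder',meas(c,*hp,.022,.013,.013,org),'decoys',meas(c,*d1,.025,0,.009,org),meas(c,*d2,.025,0,.009,org))
print('side holes/plate corners', [onz(C['side'],*p,.008)[:2].round(4) for p in((262,183),(333,187),(286,83),(344,87))])
print('scene plate corners',[onz(C['scene'],*p,.008)[:2].round(4) for p in((385,315),(451,270))])
a=cv2.resize(C['scene']['image'][285:345,425:485],(400,400),interpolation=2)
b=cv2.resize(C['side']['image'][125:185,270:330],(400,400),interpolation=2)
cv2.imwrite('pics/post.png',np.hstack([a,b])[:,:,::-1])
a=cv2.resize(C['scene']['image'][215:275,267:327],(400,400),interpolation=2)
b=cv2.resize(C['side']['image'][235:295,308:368],(400,400),interpolation=2)
cv2.imwrite('pics/hold.png',np.hstack([a,b])[:,:,::-1])
A=cv2.imread('pics/post.png');B=cv2.imread('pics/hold.png');cv2.imwrite('pics/both.png',cv2.resize(np.vstack([A,B]),(600,600)))
E
```

```text
scene holder (array([ 0.6085, -0.1289]), 1001, 1144) spare (array([ 0.4894, -0.2994]), 668, 769)
 disc in holder (array([ 0.6064, -0.1305]), 304, 416) decoys (array([ 0.711 , -0.0828]), 1124, 851) (array([ 0.6106, -0.0237]), 1022, 780)
side holder (array([ 0.6089, -0.1293]), 988, 1118) spare (array([ 0.4901, -0.2994]), 1368, 1528)
 disc in holder (array([ 0.6091, -0.1268]), 360, 437) decoys (array([ 0.7154, -0.0742]), 748, 584) (array([ 0.616 , -0.0156]), 674, 536)
side holes/plate corners [array([0.4874, 0.0771]), array([0.6213, 0.0547]), array([0.5508, 0.392 ]), array([0.681 , 0.3656])]
scene plate corners [array([0.6203, 0.0595]), array([0.4856, 0.0857])]
```

View pics/both.png

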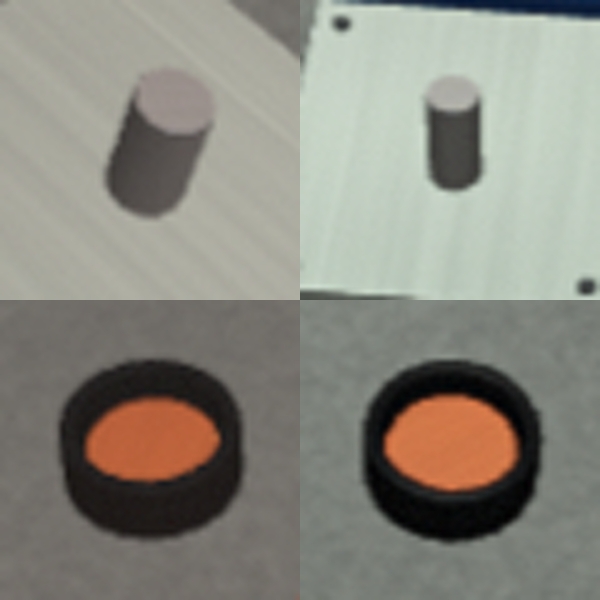

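The lower row of the crop confirms the choice: a black ring with a small bronze disc recessed in it. Both cameras agree on it to under 1 mm. The upper row puts the post top's centre at scene (460,305.2) and side (300.4,143.6). Next is to triangulate the post and check the IK.

```bash
cat >> h.py <<'E'
def ori(phi):
    y=np.array([np.cos(phi),np.sin(phi),0]);x=np.array([0,0,-1.]);return R.from_matrix(np.c_[x,y,np.cross(x,y)]).as_rotvec()
E
python3 - <<'E'
from meas import *
C={n:dict(np.load(f'pics/{n}0.npz')) for n in('scene','side')}
P=[onz(C['scene'],460,305.2,.05),onz(C['side'],300.4,143.6,.05)];print('post',P)
blu=lambda s:(s[:,:,2]>s[:,:,0]+50)
for n in C:
    k=blu(C[n]['image'].astype(int)).astype(np.uint8)
    if n=='side': k[:60]=0
    v,u=np.nonzero(k); print(n,'blue centre',onz(C[n],u.mean(),v.mean(),.012))
print('cur R',R.from_rotvec(m.get_ee_rot()).as_matrix().round(2).tolist())
S=(P[0]+P[1])/2
for phi in np.arange(-3,3.1,.5):
    print(phi,[None if (q:=m.solve_ik(p,ori(phi))) is None else np.round(q,2)[[0,3,4,5]].tolist() for p in([.6087,-.1291,.024],[S[0],S[1],.032],[S[0]+.03,S[1]+.17,.03])])
E
```

```text
post [array([0.56574797, 0.1386698 , 0.05      ]), array([0.56594965, 0.13489819, 0.05      ])]
scene blue centre [0.59899096 0.30724928 0.012     ]
side blue centre [0.59726994 0.30295811 0.012     ]
cur R [[-0.0, 0.26, -0.97], [0.0, -0.97, -0.26], [-1.0, -0.0, -0.0]]
-3.0 [None, None, None]
-2.5 [[-0.23, -0.0, 0.68, 2.27], None, None]
-2.0 [[-0.23, -0.0, 0.68, 1.77], [0.22, -0.0, 0.63, 2.22], [0.46, -0.0, 0.76, 2.46]]
-1.5 [[-0.23, -0.0, 0.68, 1.27], [0.22, -0.0, 0.63, 1.72], [0.46, -0.0, 0.76, 1.96]]
-1.0 [[-0.23, 0.0, 0.68, 0.77], [0.22, 0.0, 0.63, 1.22], [0.46, 0.0, 0.76, 1.46]]
-0.5 [[-0.23, -0.0, 0.68, 0.27], [0.22, -0.0, 0.63, 0.72], [0.46, -0.0, 0.76, 0.96]]
0.0 [[-0.23, -0.0, 0.68, -0.23], [0.22, -0.0, 0.63, 0.22], [0.46, -0.0, 0.76, 0.46]]
0.5 [[-0.23, -0.0, 0.68, -0.73], [0.22, -0.0, 0.63, -0.28], [0.46, -0.0, 0.76, -0.04]]
1.0 [[-0.23, -0.0, 0.68, -1.23], [0.22, -0.0, 0.63, -0.78], [0.46, 0.0, 0.76, -0.54]]
1.5 [[-0.23, -0.0, 0.68, -1.73], [0.22, -0.0, 0.63, -1.28], [0.46, -0.0, 0.76, -1.04]]
2.0 [[-0.23, -0.0, 0.68, -2.23], [0.22, -0.0, 0.63, -1.78], [0.46, -0.0, 0.76, -1.54]]
2.5 [None, [0.22, -0.0, 0.63, -2.28], [0.46, -0.0, 0.76, -2.04]]
3.0 [None, None, None]
```

```bash
python3 - <<'E'
from h import *
o=ori(-.18)
m.command_gripper(.085,40)
m.move_to([.6087,-.1291,.13],o)
m.servo_line([.6087,-.1291,.027],rate=.1)
print(m.get_contact_force())
m.command_gripper(.04,40); print(m.get_width(),m.get_contact_force(),m.get_position())
m.servo_line([.6087,-.1291,.14],rate=.12)
print(m.get_width(),m.get_contact_force(),m.get_time())
m.move_to([.566,.1367,.15],o)
print(m.get_width(),m.get_position(),m.get_time())
a=save('side','s1');b=save('scene','s2');w=save('wrist','w1')
x=cv2.resize(a['image'][20:220,200:400],(400,400));y=cv2.resize(b['image'][150:350,340:540],(400,400))
cv2.imwrite('pics/v1.png',np.hstack([x,y])[:,:,::-1])
E
```

```text
[-0.06001207  0.45825231  0.34294108]
0.058915373030139384 [-1.87210667 -0.0141895   7.09699514] [ 0.6092186  -0.12919158  0.02835993]
0.058641719578696794 [-0.01580092 -0.0586488  -2.04655344] 5.3417
0.059026981164705006 [0.56631078 0.13589893 0.1498157 ] 6.3917
```

View pics/v1.png

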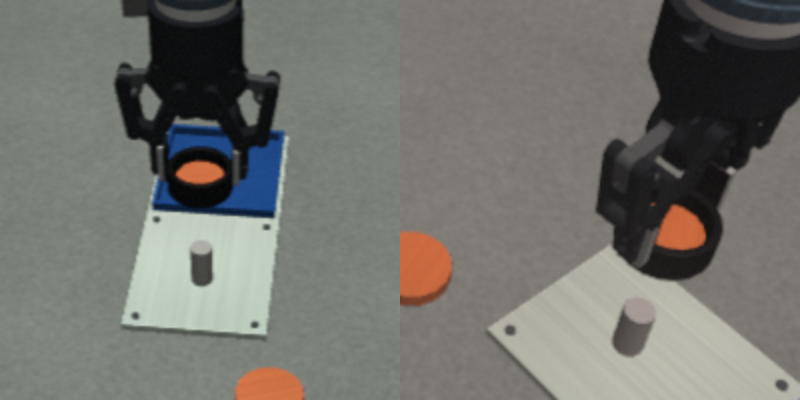

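Side and scene views: the ring is held level with its disc inside, above the plate. I'll check its xy from the orange disc, then lower it.

```bash
python3 - <<'E'
from meas import *
org=lambda s:(s[:,:,0]>s[:,:,2]+80)
for n,f,u,v in(('side','s1',300,106),('scene','s2',340+140,150+115)):
    c=dict(np.load(f'pics/{f}.npz')); print(n,meas(c,u,v,.022,.136,.136,org))
m.servo_line([.566,.1367,.075],rate=.12); print(m.get_contact_force())
z=.06
while z>.0345:
    m.servo_line([.566,.1367,z],rate=.04); f=m.get_contact_force(); print(round(z,4),f.round(1),m.get_position().round(4))
    if f[2]>8 or abs(f[:2]).max()>12: break
    z-=.012 if z>.045 else .003 if z>.039 else .0015
print(m.get_width(),m.get_time())
a=save('side','s3');b=save('scene','s4')
x=cv2.resize(a['image'][70:190,240:360],(400,400));y=cv2.resize(b['image'][220:340,400:520],(400,400))
cv2.imwrite('pics/v2.png',np.hstack([x,y])[:,:,::-1])
E
```

```text
side (array([0.5664, 0.1382]), 182, 293)
scene (array([0.5626, 0.1431]), 378, 816)
[ 0.70304772 -0.02208234 -1.67778628]
0.06 [ 0.2 -0.  -0.5] [0.5659 0.1367 0.0598]
0.048 [ 0.1 -0.7 -0.4] [0.5658 0.1366 0.0476]
0.036 [-1.3 -0.4  6.5] [0.5663 0.1368 0.0364]
0.05847828180469214 8.7417
```

View pics/v2.png

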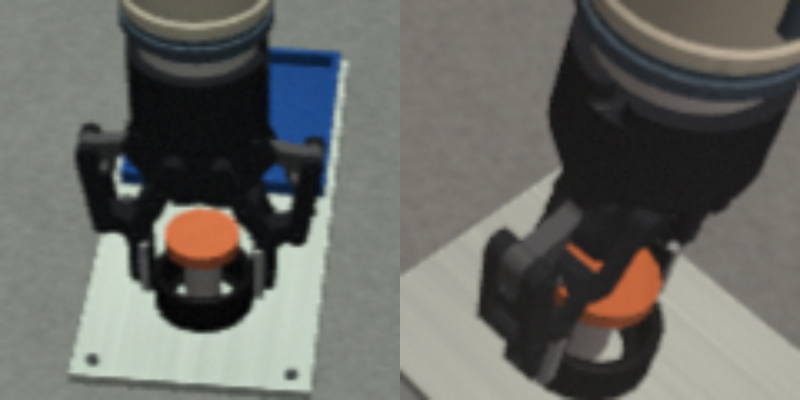

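The disc stands on the post with the ring on the plate. I'll release, lift and re-measure both.

```bash
python3 - <<'E'
from meas import *
m.command_gripper(.085,40); m.servo_line([.566,.1367,.2],rate=.15)
q=m.get_joint_positions(); q[0]-=.6; m.set_joints(q)
a=save('side','s5');b=save('scene','s6'); print(m.get_time())
org=lambda s:(s[:,:,0]>s[:,:,2]+80)
for n,c in(('side',a),('scene',b)):
    u,v=proj(c,np.array([.566,.1367,.0545])).astype(int); print(n,u,v,meas(c,u,v,.022,.05,.059,org))
x=cv2.resize(a['image'][95:195,250:350],(400,400));y=cv2.resize(b['image'][260:360,410:510],(400,400))
cv2.imwrite('pics/v3.png',np.hstack([x,y])[:,:,::-1])
E
```

```text
11.8667Traceback (most recent call last):
  File "<stdin>", line 7, in <module>
  File "meas.py", line 10, in meas
    n,l,st,ce=cv2.connectedComponentsWithStats(b); i=1+np.argmax(st[1:,4])
                                                       ~~~~~~~~~^^^^^^^^^^
    return _wrapfunc(a, 'argmax', axis=axis, out=out, **kwds)
    return bound(*args, **kwds)
ValueError: attempt to get argmax of an empty sequence
```

```bash
python3 - <<'E'
import cv2,numpy as np
a=cv2.imread('pics/s5.png');b=cv2.imread('pics/s6.png')
cv2.imwrite('pics/v3.png',np.hstack([cv2.resize(a,(400,300)),b[200:400,380:580].repeat(2,0).repeat(2,1)[:300]]))
E
```

```text
(no output)
```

View pics/v3.png

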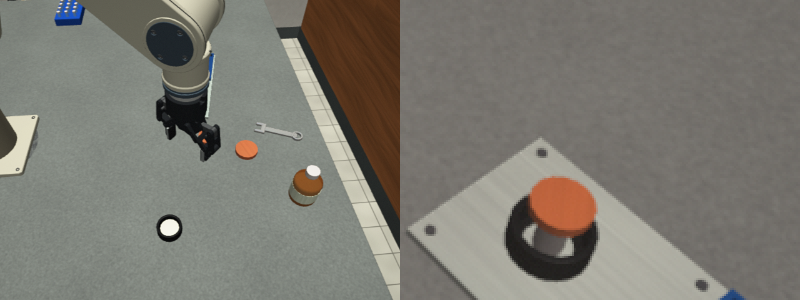

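The arm hides the side view, but the scene view shows the disc on the post with the ring down around it. I'll measure the disc there, allowing for that camera's 2 mm y bias at the post, then grip.

```bash
python3 - <<'E'
from meas import *
b=dict(np.load('pics/s6.npz')); org=lambda s:(s[:,:,0]>s[:,:,2]+80)
u,v=proj(b,np.array([.566,.1387,.0545])).astype(int); r=meas(b,u,v,.022,.05,.059,org); print(r)
x,y=r[0]-[0,.0019]
if np.hypot(x-.566,y-.1367)>.008: raise SystemExit
o=ori(-.18)
m.move_to([x,y,.15],o); m.command_gripper(.07,30)
m.servo_line([x,y,.069],rate=.1); print(m.get_contact_force())
m.command_gripper(.03,30); print(m.get_width(),m.get_contact_force(),m.get_position(),m.get_time())
m.servo_line([x,y,.13],rate=.08); print(m.get_width(),m.get_contact_force(),m.get_time())
m.servo_line([.5965,.304,.13],o,rate=.12)
a=save('side','s7');b=save('scene','s8'); print(m.get_time())
p=a['image'][20:220,200:400];q=b['image'][260:460,420:620]
cv2.imwrite('pics/v4.png',cv2.resize(np.hstack([p,q]),(800,400))[:,:,::-1])
E
```

```text
(array([0.5628, 0.1373]), 664, 849)
[0.8175042  0.13276728 0.11093083]
0.04245569547813781 [-0.67978377 -0.21645078  6.02331236] [0.56329817 0.13553279 0.06999136] 14.7833
0.04237905403905362 [-0.64589714  0.06538207 -0.83050426] 15.7
17.3833
```

View pics/v4.png

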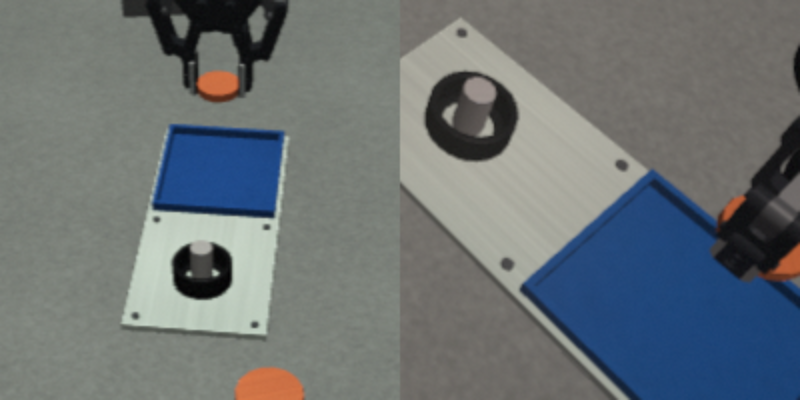

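Disc held level at the tips, and the empty ring is upright around the post. I'll lower into the tray with contact sensing.

```bash
python3 - <<'E'
from meas import *
x,y=.5965,.304
m.servo_line([x,y,.045],rate=.1); f0=m.get_contact_force()
for z in np.arange(.034,.0265,-.001):
    m.servo_line([x,y,z],rate=.03); f=m.get_contact_force()
    if f[2]-f0[2]>3: break
print(z,f0,f,m.get_position())
m.command_gripper(.062,30); m.servo_line([x,y,.15],rate=.1)
q=m.get_joint_positions(); q[0]+=.7; m.set_joints(q)
a=save('side','s9');b=save('scene','s10'); print(m.get_time())
org=lambda s:(s[:,:,0]>s[:,:,2]+80); blk=lambda s:s.max(2)<50
for n,c in(('side',a),('scene',b)):
    for nm,P,r,z0,z1,fn in(('disc',(x,y,.012),.022,.008,.017,org),('ring',(.566,.1367,.02),.03,.008,.032,blk),('spare',(.4898,-.2994,.012),.03,0,.024,blk)):
        u,v=proj(c,np.array(P)).astype(int)
        try: print(n,nm,meas(c,u,v,r,z0,z1,fn))
        except Exception as e: print(n,nm,e)
p=a['image'][20:220,200:400];q=b['image'][280:480,440:640]
cv2.imwrite('pics/v5.png',cv2.resize(np.hstack([p,q]),(800,400))[:,:,::-1])
E
```

```text
0.027999999999999997 [-0.05247378 -0.29479561 -1.22265575] [-1.81732425 -1.21612408  3.16569559] [0.59665366 0.30408495 0.02837482]
23.875
side disc (array([0.5971, 0.3098]), 171, 265)
side ring (array([0.5663, 0.1352]), 622, 776)
side spare (array([ 0.4901, -0.2994]), 1368, 1528)
scene disc (array([0.5945, 0.3073]), 1004, 1261)
scene ring (array([0.5659, 0.1375]), 1510, 1715)
scene spare (array([ 0.4894, -0.2994]), 668, 769)
```

View pics/v5.png

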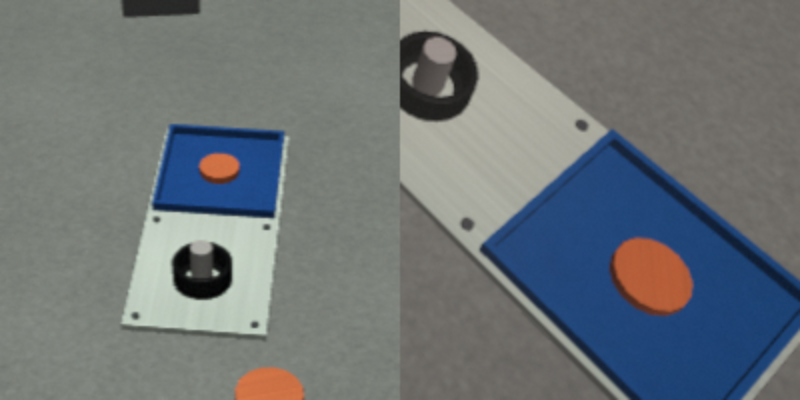

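The disc lies flat mid-tray, the ring is around the post, the spare hasn't moved and the arm is clear, so I'm handing in.

```bash
python3 -c "
from rig import manip as m
print(m.get_contact_force(),m.get_time()); m.sign_off()"
```

```text
[-0.67413623 -0.15045336 -0.67055262] 23.875
the job is handed in; nothing more can be done
```

The job is done and handed in at 23.9 s. I lowered the black holder with the bronze disc over the post until the ring sat on the plate. I then lifted the freed disc off the post and laid it in the blue tray.

**Last checks (both cameras):**
- **Disc:** it lies flat near the middle of the tray, about 4 mm from its centre.
- **Ring:** it stands upright and empty on the plate, its axis within about 2 mm of the post's.
- **White-disc holder:** its measured position is the same as at the start.
- **Arm:** it is clear of everything, with the wrist force at about 1 N.

**Disagreements and gaps:** The two cameras differed by 2–4 mm in y around the station, which is well inside the tolerances. Part-hidden measurements of the held disc differed by up to 5 mm, so I did not use them. One side picture was blocked by the arm, so I measured the disc on the post from the scene camera alone.

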